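# Clamp the sharpening stone with its wing nut

### The arm

A 6-joint arm with a two-finger parallel gripper is mounted at the origin on a cart in front of the work surface, level with it; the furniture and walls round the work are solid. World frame = base frame: x ahead of the robot, y to its left, z up, the work surface at z = 0. Lengths are in mm, angles in rad, forces in N, time in s.
With the tool pointing down it reaches from about 350 to 775 mm from the base axis. Payload 7.3 kg.
Tool frame: the origin (TCP) lies at the very end of the fingers, on their centre line; the grasp point (between the pads) lies 19 mm behind it; x points along the fingers, z is the direction in which the jaws open and shut, and the axes are right-handed (so a half turn about x gives the same grasp; the last joint's range is limited). The gripper opens to 92 mm and grips with 3 to 60 N. Pads are 19 mm wide; open, the fingers measure 130 mm over their backs; the gripper's body (75 mm by 190 mm) begins 47 mm behind the grasp point.
Start: joints at [1.083, 0.342, 1.524, -0, 1.275, -0.146], TCP at [175.958, 494.655, 226.741] pointing down, gripper open.
Joint ranges: [-2.53, 2.53], [-0.77, 2.02], [0.04, 2.7], [-1, 4.14], [0.28, 2.66], [-3.11, 3.11]. Speed limits (rad/s): [2.57, 2.57, 3.14, 3.14, 3.14, 3.14].

### API

Orientations are given as [roll, pitch, yaw] about the fixed x, y, z axes, in that order (R = Rz(yaw) Ry(pitch) Rx(roll)).
In Python, from plant import * gives the robot as it stands.
- The arm moves only by the tool carry_out, never from a script. Its argument "rows" is a list of rows, each a list of 4 numbers: the shift along the world's x, y, z in mm, then the turn about the world's z in degrees. In form: [[x, y, z, twist], ...]. A call has 1 to 20 rows; each row is the pose to reach, as a shift and turn from the pose measured when the call began; what a row does not reach only later rows make up. A row lasts 1/12 s, in which the tool goes at most 41.7 mm and 7.16 degrees, less where a joint would pass 70% of its speed; a pose out of reach is approached as far as the arm can. A call with a gripper value outside its range is refused whole. "hand" is the finger opening in mm, from 0 to 91.8, set as the call begins (left out, the last holds). The fingers move at their own pace and stop on an object; the grip force is fixed at half the most. Time passes only in rows, so rows that repeat a pose let the fingers close. It gives the time, the measured TCP pose, the force and the opening at its end, in the units of the state.
- get_obs(): the state, without advancing time (a new reading comes with each control period).
- capture(name): name is "scene" or "top"; returns the picture (480x640x3 uint8, red, green, blue); there is no depth.
- camera_info(name): a dict with "camera_matrix" (3x3 intrinsics, pixels), "pose" (4x4, takes a point from camera to world coordinates). Camera axes: x right, y down, z forward; pixel columns grow to the right and rows downward; lengths in mm; the calibration is good to about 2 mm. A picture is of the moment at which its call begins. camera_info takes no time and is no camera call.
- close_job(): hands the job in, once; it reports no verdict.
The state is a dict: "time": time; "joint_positions": joint angles; "dq": joint speeds; "tau": joint torques, N m; "tool_pos": TCP position; "tcp_rot": TCP orientation; "contact_force": force on the tool from outside, world axes, zero at the start; "moment": the same for the moment, N m; "grip_width": finger opening in mm.
Only numpy, scipy, OpenCV 4.12 (cv2) and the standard library are available. Lean on these libraries where they do the work, as an engineer would, in place of code of your own. Each camera call takes 0.05 s, during which the arm holds its last target. There are 200 camera calls.

### The job

The sharpening stone lies loose in its wooden holder because the wing nut on the clamp has been backed off. Screw the wing nut down clockwise (seen from above) until it stops and the steel strap is down on the stone, by pushing its wings round with a fingertip, stroke after stroke. Do not grip the nut or force it, and do not lift or shift the stone or disturb the salt shaker, the onion and the little bowl.

Things in the scene. Friction and masses are not known exactly. Their poses are not given: they have to be found in the camera images.
- holder: Wooden holder for a sharpening stone, 84 x 260 x 16 mm (x, y, z), fixed to the worktop. Origin: centre of its underside; y along its length. At its +y end (x = 0, y = 92 mm) stands the clamp: a steel stud 8 mm thick, top 72 mm above the worktop, on it a steel strap 26 mm wide (y = 46 to 124 mm), 4 mm thick, and above the strap the wing nut.
- stone: Grey two-layer sharpening stone, loose, 60 x 180 x 28 mm, 0.7 kg, lying along the holder between low wooden cleats; its top is 44 mm above the worktop. Origin: centre of its underside. Must stay where it lies.
- nut_mid (a point): Point on the wing nut's turning axis, 18 mm above the nut's underside (67 mm above the worktop when fully down, up to 6 mm higher at the start). Turns with the nut: its two wings lie along +x and -x, z up. Wings: upright blades 6 mm thick, to 38 mm from the axis, from 10 mm below to 11 mm above this point. Hub 24 mm wide at the foot; strap 18 mm below.
- nut (a joint): Angle (rad) by which the nut is unscrewed: 0 = fully down (a stop; strap down on the stone), 5 to 8.5 at the start. Clockwise seen from above lowers it; nut and strap sink 4 mm a turn together. Friction (0.03 N m, 1 to 1.5 N at a wing) keeps it where it is left. At the stop the wings give springily, 0.1 rad for 4 N at a wing.
- salt_shaker: Glass salt shaker, 44 mm across, 90 mm tall, standing loose behind the holder. Origin: centre of its underside.
- onion_1: Red onion, about 65 mm across, 71 mm tall, standing loose in front of the holder. Origin: centre of its underside.
- pinch_bowl: Small white bowl, 85 mm across, 38 mm tall, standing loose behind the holder. Origin: centre of its underside.
- nut_side_a: The half of the wing nut's wings and hub on the +y side of nut_mid (both wings' faces that look to its +y). Origin: on the turning axis at the nut's underside; axes as nut_mid.
- nut_side_b: The other half of the wings and hub, on the -y side of nut_mid. Origin and axes as nut_side_a.

How it is judged (in metres and radians):
At the end, for the whole second after the job is handed in: The wing nut is screwed fully down (within 0.25 rad of its stop) and at rest, and the stone is within 8 mm of where it lay (value of joint nut below 0.25 rad and velocity of joint nut between -0.1 and 0.1 rad/s and distance of stone from where it was at the start of the episode below 0.008 m); the robot touches nothing.
It fails at once if the wing nut is gripped (fingers press on both sides of it at once, over 6 N on each) (contact force between the fingers and nut_side_a above 6 N and contact force between the fingers and nut_side_b above 6 N).
It fails at once if the wing nut is forced (more than 35 N between fingers and nut) (contact force between the fingers and nut above 35 N).
It fails at once if the stone is lifted or shifted by more than 8 mm (distance of stone from where it was at the start of the episode above 0.008 m).
It fails at once if the salt shaker, the onion or the bowl is shifted by more than 2 cm, lifted or knocked over (distance of any of salt_shaker, onion_1, pinch_bowl from where it was at the start of the episode above 0.02 m or angle between salt_shaker's own z axis and vertical above 0.4 rad).
It also fails if it takes over 64 s, if anything falls off the work surface, if the arm or the gripper's body presses on something with over 40 N, if the wrist force passes 120 N, or if a joint passes its speed limit or range.

## Working session

There is one attempt and no reset: what is moved stays moved. The work goes in short steps, Python scripts to look and compute and a tool call to move; the robot and the scene stay as the last step left them, time stands still between calls to the robot, and variables do not carry over. Pictures are saved under pics/ and viewed, about 8 in all and at most 12, crops included, and the job is handed in when it is done.

Besides the shell and the picture viewer there is one more tool, called after "Call:" as name(argument=value, ...), one argument or row to a line, values as JSON. carry_out: Moves the arm, as the interface text tells. Its arguments: {"type":"object","properties":{"rows":{"type":"array"},"hand":{"type":"number"}},"required":["rows"]}

```bash
mkdir -p pics; python3 - <<'E'
from plant import *
import cv2
for n in("scene","top"):
    i=camera_info(n);print(n,i["camera_matrix"],i["pose"])
    cv2.imwrite(f"pics/{n}0.png",capture(n)[:,:,::-1])
o=get_obs();print(o)
E
```

```text
scene [[480.92657852   0.         313.15302101]
 [  0.         480.92657852 235.283991  ]
 [  0.           0.           1.        ]] [[-6.60380616e-01 -4.02338511e-01  6.34051390e-01  1.82188355e+01]
 [-7.50594385e-01  3.28383451e-01 -5.73386762e-01  3.99860900e+02]
 [ 2.24835926e-02 -8.54568915e-01 -5.18851093e-01  5.05469057e+02]
 [ 0.00000000e+00  0.00000000e+00  0.00000000e+00  1.00000000e+00]]
top [[597.65600942   0.         313.54607854]
 [  0.         597.65600942 243.61238322]
 [  0.           0.           1.        ]] [[-1.06570265e-02 -9.96034249e-01  8.83300778e-02  4.87306724e+02]
 [-9.99920474e-01  1.12108348e-02  5.77602221e-03 -1.02726870e+02]
 [-6.74336985e-03 -8.82614980e-02 -9.96074513e-01  9.14880147e+02]
 [ 0.00000000e+00  0.00000000e+00  0.00000000e+00  1.00000000e+00]]
{'time': 0.1, 'joint_positions': array([ 1.08303284e+00,  3.42670598e-01,  1.52493310e+00,  8.57737742e-07,
        1.27543083e+00, -1.46027067e-01]), 'dq': array([ 0.00064038, -0.00166583, -0.00138149,  0.00103731,  0.00024454,
       -0.00106393]), 'tau': array([ 1.62165838e-03, -4.32005560e+01, -2.44694889e+01,  7.18976394e-02,
        5.26183995e-02, -5.27285795e-05]), 'tool_pos': array([175.75276884, 494.3062665 , 226.10131296]), 'tcp_rot': array([ 2.99499672,  1.56935444, -2.05912893]), 'contact_force': array([ 0.97838035,  0.25373864, -0.93008787]), 'moment': array([-7.14847066e-05, -3.60679990e-02,  1.51235716e-02]), 'grip_width': 92.03569540377596}
```

View pics/scene0.png

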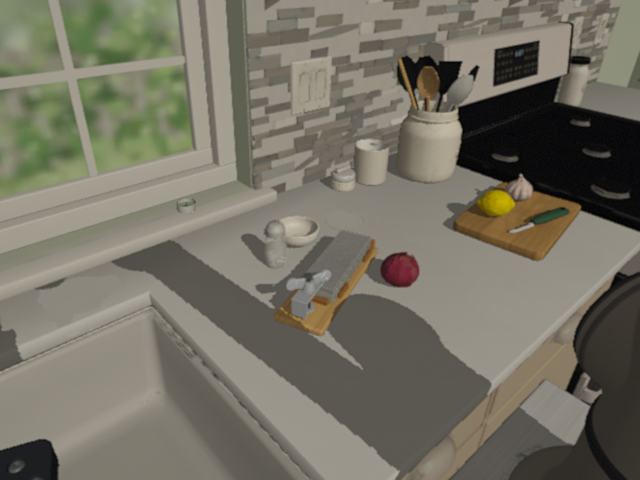

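View pics/top0.png

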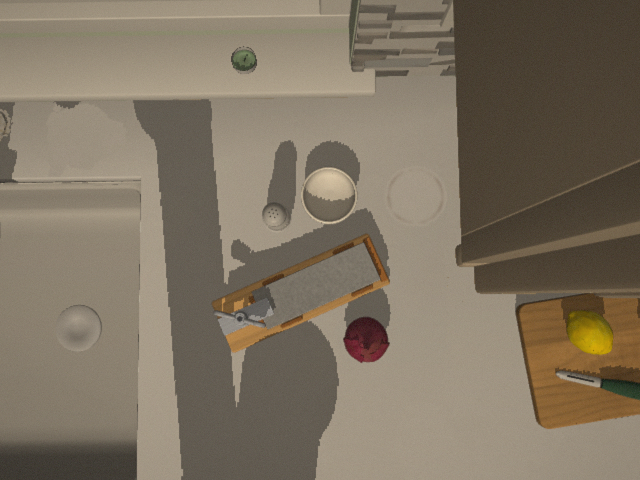

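The top view shows the nut at about (240,319), its wings running from (217,315) to (265,325). The shaker is at (276,216), the bowl at (330,195) and the onion at (366,340). I'll zoom in and measure.

```bash
cat > h.py <<'E'
import numpy as np, cv2
from plant import *
def ray(n,u,v,z):
    i=camera_info(n);K=i["camera_matrix"];T=np.array(i["pose"])
    d=T[:3,:3]@np.linalg.solve(K,[u,v,1.]);c=T[:3,3]
    return c+d*(z-c[2])/d[2]
def proj(n,p):
    i=camera_info(n);T=np.linalg.inv(i["pose"]);q=i["camera_matrix"]@(T[:3,:3]@np.array(p)+T[:3,3]);return q[:2]/q[2]
E
python3 - <<'E'
from h import *
a=cv2.imread("pics/top0.png")[280:360,200:300];b=cv2.imread("pics/scene0.png")[255:335,265:365]
cv2.imwrite("pics/z0.png",np.hstack([cv2.resize(x,None,fx=4,fy=4,interpolation=cv2.INTER_CUBIC) for x in(a,b)]))
for n,p,z in[("nut",(240,319),76),("w1",(217,315),76),("w2",(265,325),76),("end1",(213,301),16),("end2",(233,351),16),("f1",(370,235),16),("f2",(389,281),16),("salt",(276,216),90),("bowl",(330,195),38),("onion",(366,340),40)]:
    print(n,ray("top",*p,z).round())
E
```

```text
nut [457.   6.  76.]
w1 [463.  38.  76.]
w2 [449. -29.  76.]
end1 [482.  54.  16.]
end2 [408.  24.  16.]
f1 [ 579. -183.   16.]
f2 [ 509. -210.   16.]
salt [600. -46.  90.]
bowl [ 637. -123.   38.]
onion [ 424. -172.   40.]
```

View pics/z0.png

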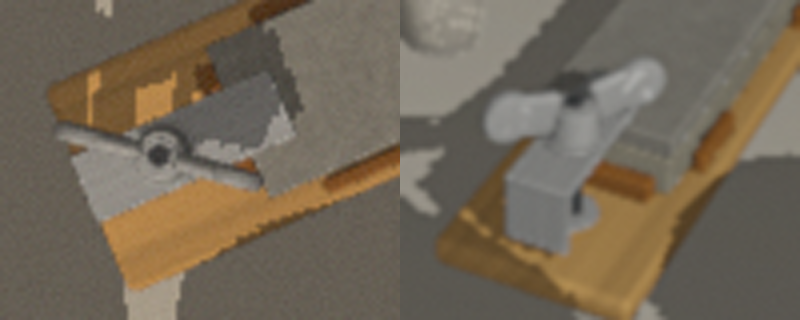

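```bash
python3 - <<'E'
from h import *
from scipy.spatial.transform import Rotation as R
a=ray("top",213.75,312,80);b=ray("top",265.5,326,80);c=ray("top",240,318.5,78)
print(a,b,(a+b)/2,c,np.degrees(np.arctan2(*(a-b)[1::-1])),np.linalg.norm(a-b))
for z in(66,70,74,78,82): print(z,proj("scene",[*((a+b)/2)[:2],z]))
o=get_obs();M=R.from_euler("xyz",o["tcp_rot"]).as_matrix();print(M.round(3),np.degrees(np.arctan2(M[1,2],M[0,2])))
E
```

```text
[467.48402647  41.83315223  80.        ] [447.44111597 -30.06241452  80.        ] [457.46257122   5.88536886  80.        ] [458.06320387   5.57604484  78.        ] 74.42269336615557 74.63706035578664
66 [310.37348294 280.89108495]
70 [310.42480534 278.76978323]
74 [310.47642025 276.63639108]
78 [310.52833019 274.49080484]
82 [310.58053768 272.33291966]
[[-0.001 -0.942  0.335]
 [-0.001  0.335  0.942]
 [-1.     0.    -0.001]] 70.41993962987875
```

Call:
carry_out(
  hand=0,
  rows=[
    [27,-45,-8,0],
    [54,-90,-15,0],
    [81,-135,-23,1],
    [108,-180,-30,1],
    [135,-225,-38,2],
    [162,-270,-45,2],
    [190,-315,-53,3],
    [217,-360,-60,3],
    [244,-405,-68,4],
    [271.5,-450,-76,4],
    [271.5,-450,-76,4],
    [271.5,-450,-76,4],
    [271.5,-450,-100,4],
    [271.5,-450,-116,4],
    [271.5,-450,-116,4],
  ],
)

```text
time: 1.35
tool_pos: [445.6, 42.8, 107.0]
tcp_rot: [1.953, 1.564, -3.035]
contact_force: [-0.6, 0.5, 0.1]
grip_width: 0.7
```

```bash
python3 - <<'E'
from h import *
o=get_obs();print({k:np.round(o[k],3) for k in("time","joint_positions","tool_pos","tcp_rot","contact_force","grip_width")})
a=capture("top");b=capture("scene")
print(proj("top",o["tool_pos"]),proj("scene",o["tool_pos"]))
a=a[270:370,180:310];b=b[215:335,255:385][:, :]
cv2.imwrite("pics/z1.png",np.hstack([cv2.resize(x,(400,400 if 0 else 340),interpolation=cv2.INTER_CUBIC) for x in(a,b)])[:,:,::-1])
E
```

```text
{'time': np.float64(1.35), 'joint_positions': array([-0.075,  0.354,  1.889, -0.002,  0.906, -1.369]), 'tool_pos': array([445.636,  42.838, 107.04 ]), 'tcp_rot': array([ 1.953,  1.564, -3.035]), 'contact_force': array([-0.616,  0.487,  0.059]), 'grip_width': np.float64(0.68)}
[209.44734198 328.91126609] [296.77811653 271.42078134]
```

View pics/z1.png

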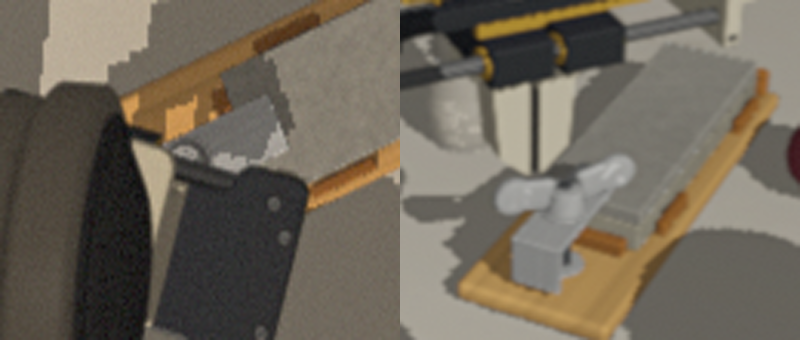

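The fingers are closed and clear of the wing. Next I go down and work out the orbit rows.

Call:
carry_out(
  rows=[
    [0,0,-20,0],
    [0,0,-41,0],
    [0,0,-41,0],
    [0,0,-41,0],
  ],
)

```text
time: 1.78
tool_pos: [446.2, 45.4, 69.6]
tcp_rot: [2.065, 1.567, -2.918]
contact_force: [-0.4, -0.2, 0.4]
grip_width: 0.2
```

```bash
cat >> h.py <<'E'
C=np.array([457.5,5.8])
def orbit(n=20,step=7,R=37,free=0,z=65):
    o=get_obs();p=o["tool_pos"];t=np.arctan2(*(p[:2]-C)[::-1])
    from scipy.spatial.transform import Rotation as Ro
    M=Ro.from_euler("xyz",o["tcp_rot"]).as_matrix()
    print(o["time"],p.round(1),"theta",np.degrees(t).round(1),"R",np.linalg.norm(p[:2]-C).round(1),"toolz",np.degrees(np.arctan2(M[1,2],M[0,2])).round(1),"j6",o["joint_positions"][5].round(2),"F",o["contact_force"].round(1),o["moment"].round(2))
    r=[]
    for k in range(1,n+1):
        a=t-np.radians(step*k);q=C+R*np.array([np.cos(a),np.sin(a)])-p[:2]
        r.append([float(q[0].round(1)),float(q[1].round(1)),float(round(z-p[2],0)),-step*max(0,k-free)])
    print(r)
E
python3 -c "
from h import *
orbit(free=2)"
```

```text
1.7833 [446.2  45.4  69.6] theta 105.9 R 41.2 toolz 74.5 j6 -1.37 F [-0.4 -0.2  0.4] [ 0.03 -0.03 -0.02]
[[5.6, -3.0, -5.0, 0], [10.1, -2.6, -5.0, 0], [14.6, -2.7, -5.0, -7], [19.0, -3.4, -5.0, -14], [23.4, -4.6, -5.0, -21], [27.6, -6.4, -5.0, -28], [31.5, -8.6, -5.0, -35], [35.1, -11.3, -5.0, -42], [38.4, -14.4, -5.0, -49], [41.2, -17.9, -5.0, -56], [43.7, -21.7, -5.0, -63], [45.6, -25.8, -5.0, -70], [47.0, -30.1, -5.0, -77], [47.9, -34.5, -5.0, -84], [48.3, -39.0, -5.0, -91], [48.1, -43.5, -5.0, -98], [47.3, -48.0, -5.0, -105], [46.0, -52.3, -5.0, -112], [44.2, -56.4, -5.0, -119], [41.9, -60.3, -5.0, -126]]
```

Call:
carry_out(
  rows=[
    [5.6,-3,-5,0],
    [10.1,-2.6,-5,0],
    [14.6,-2.7,-5,-7],
    [19,-3.4,-5,-14],
    [23.4,-4.6,-5,-21],
    [27.6,-6.4,-5,-28],
    [31.5,-8.6,-5,-35],
    [35.1,-11.3,-5,-42],
    [38.4,-14.4,-5,-49],
    [41.2,-17.9,-5,-56],
    [41.2,-17.9,-5,-56],
  ],
)

```text
time: 2.7
tool_pos: [488.6, 27.3, 65.4]
tcp_rot: [1.599, 1.568, 1.917]
contact_force: [-0.4, 1.2, 0.2]
grip_width: 0.3
```

```bash
python3 -c "
from h import *
orbit()
b=capture('scene')[215:335,255:385]
a=capture('top')[270:370,180:310]
cv2.imwrite('pics/z2.png',np.hstack([cv2.resize(x,(400,340),interpolation=cv2.INTER_CUBIC) for x in(a,b)])[:,:,::-1])"
```

```text
2.7 [488.6  27.3  65.4] theta 34.6 R 37.8 toolz 18.2 j6 -0.42 F [-0.4  1.2  0.2] [ 0.15  0.15 -0.02]
[[1.7, -4.3, -0.0, -7], [3.5, -8.4, -0.0, -14], [4.8, -12.8, -0.0, -21], [5.6, -17.2, -0.0, -28], [5.9, -21.7, -0.0, -35], [5.6, -26.2, -0.0, -42], [4.7, -30.7, -0.0, -49], [3.3, -35.0, -0.0, -56], [1.4, -39.1, -0.0, -63], [-1.0, -42.9, -0.0, -70], [-3.8, -46.4, -0.0, -77], [-7.0, -49.6, -0.0, -84], [-10.6, -52.3, -0.0, -91], [-14.5, -54.5, -0.0, -98], [-18.7, -56.3, -0.0, -105], [-23.0, -57.6, -0.0, -112], [-27.5, -58.3, -0.0, -119], [-32.0, -58.5, -0.0, -126], [-36.5, -58.1, -0.0, -133], [-40.9, -57.1, -0.0, -140]]
```

View pics/z2.png

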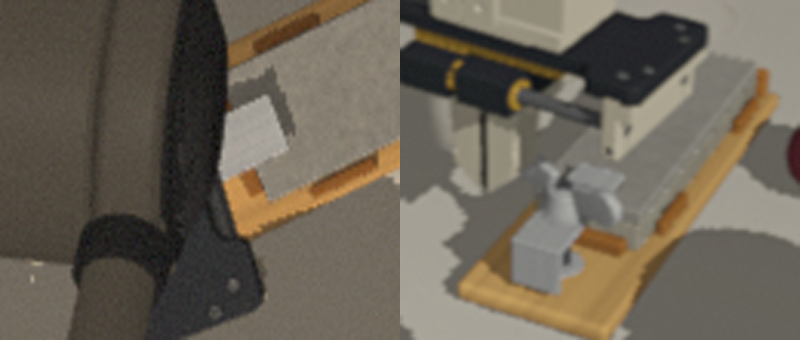

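Call:
carry_out(
  rows=[
    [1.7,-4.3,0,-7],
    [3.5,-8.4,0,-14],
    [4.8,-12.8,0,-21],
    [5.6,-17.2,0,-28],
    [5.9,-21.7,0,-35],
    [5.6,-26.2,0,-42],
    [4.7,-30.7,0,-49],
    [3.3,-35,0,-56],
    [1.4,-39.1,0,-63],
    [-1,-42.9,0,-70],
    [-3.8,-46.4,0,-77],
    [-7,-49.6,0,-84],
    [-10.6,-52.3,0,-91],
    [-14.5,-54.5,0,-98],
    [-18.7,-56.3,0,-105],
    [-23,-57.6,0,-112],
    [-27.5,-58.3,0,-119],
    [-32,-58.5,0,-126],
    [-36.5,-58.1,0,-133],
    [-40.9,-57.1,0,-140],
  ],
)

```text
time: 4.47
tool_pos: [448.0, -29.9, 65.9]
tcp_rot: [1.644, 1.566, -0.475]
contact_force: [1.3, -1.4, 0.2]
grip_width: 1.0
```

```bash
python3 -c "
from h import *
orbit(8,z=64)"
```

```text
4.4667 [448.  -29.9  65.9] theta -104.8 R 37.0 toolz -121.4 j6 1.88 F [ 1.3 -1.4  0.2] [-0.37  0.04 -0.05]
[[-4.3, 1.4, -2.0, -7], [-8.4, 3.3, -2.0, -14], [-12.2, 5.7, -2.0, -21], [-15.7, 8.6, -2.0, -28], [-18.8, 11.9, -2.0, -35], [-21.5, 15.5, -2.0, -42], [-23.7, 19.4, -2.0, -49], [-25.5, 23.6, -2.0, -56]]
```

Call:
carry_out(
  rows=[
    [-4.3,1.4,-2,-7],
    [-8.4,3.3,-2,-14],
    [-12.2,5.7,-2,-21],
    [-15.7,8.6,-2,-28],
    [-18.8,11.9,-2,-35],
    [-21.5,15.5,-2,-42],
    [-23.7,19.4,-2,-49],
    [-25.5,23.6,-2,-56],
    [-25.5,23.6,-2,-56],
  ],
)

```text
time: 5.22
tool_pos: [422.5, -6.0, 64.3]
tcp_rot: [1.724, 1.565, -1.373]
contact_force: [-0.7, -1.0, 0.7]
grip_width: 0.2
```

```bash
python3 -c "
from h import *
orbit(1)"
```

```text
5.2167 [422.5  -6.   64.3] theta -161.4 R 37.0 toolz -177.4 j6 2.91 F [-0.7 -1.   0.7] [-0.14  0.29  0.02]
[[-1.2, 4.4, 1.0, -7]]
```

Call:
carry_out(
  rows=[
    [0,-12,0,0],
    [0,-12,20,0],
    [0,-12,41,7],
    [0,-12,41,14],
    [0,-12,41,21],
    [0,-12,41,28],
    [0,-12,41,35],
    [0,-12,41,42],
    [0,-12,41,49],
    [0,-12,41,56],
    [0,-12,41,63],
    [0,-12,41,70],
    [0,-12,41,77],
    [0,-12,41,84],
    [0,-12,41,91],
    [0,-12,41,98],
    [0,-12,41,105],
    [0,-12,41,112],
    [0,-12,41,119],
    [0,-12,41,126],
  ],
)

```text
time: 6.88
tool_pos: [423.0, -18.1, 105.7]
tcp_rot: [1.545, 1.564, 0.661]
contact_force: [-0.2, 0.4, 0.5]
grip_width: 0.3
```

Call:
carry_out(
  rows=[
    [0,0,0,7],
    [0,0,0,14],
    [0,0,0,21],
    [0,0,0,28],
    [0,0,0,35],
    [0,0,0,42],
    [0,0,0,49],
    [0,0,0,54],
    [0,0,0,54],
  ],
)

```text
time: 7.63
tool_pos: [423.5, -18.3, 106.0]
tcp_rot: [1.359, 1.565, 1.427]
contact_force: [-0.1, -0.2, -0.3]
grip_width: 0.3
```

```bash
python3 -c "
from h import *
orbit(1)
b=capture('scene')[215:335,255:385]
a=capture('top')[270:370,180:310]
cv2.imwrite('pics/z3.png',np.hstack([cv2.resize(x,(400,340),interpolation=cv2.INTER_CUBIC) for x in(a,b)])[:,:,::-1])"
```

```text
7.6333 [423.5 -18.3 106. ] theta -144.7 R 41.7 toolz 3.9 j6 -0.3 F [-0.1 -0.2 -0.3] [-0.12  0.02 -0.01]
[[1.5, 6.6, -41.0, -7]]
```

View pics/z3.png

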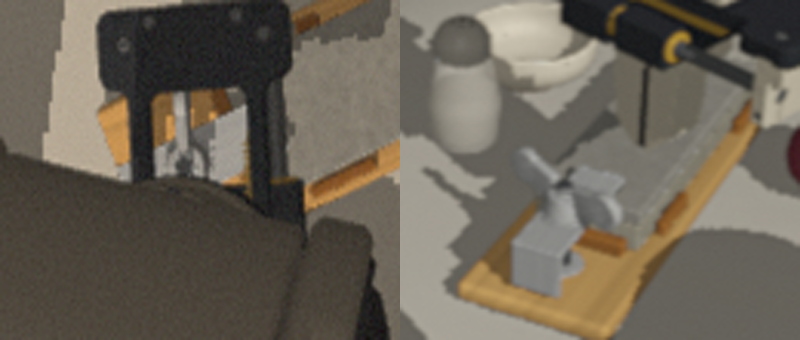

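Top view: the wing now points along +x (vertical at column 183), so it has turned about 254°. The shaker and bowl are where they were. I'll go down again and push in short strokes, watching the force.

Call:
carry_out(
  rows=[
    [0,0,-20,-2],
    [0,0,-42,-4],
    [0,0,-42,-4],
    [0,6,-42,-4],
    [0,10,-42,-4],
    [0,10,-42,-4],
  ],
)

```text
time: 8.23
tool_pos: [423.9, -7.6, 64.9]
tcp_rot: [1.174, 1.564, 1.164]
contact_force: [0.5, 0.6, 0.4]
grip_width: 0.2
```

```bash
python3 -c "
from h import *
orbit(5,z=64)"
```

```text
8.2333 [423.9  -7.6  64.9] theta -158.3 R 36.2 toolz -0.5 j6 -0.2 F [0.5 0.6 0.4] [-0.07  0.03 -0.02]
[[-2.2, 4.0, -1.0, -7], [-3.1, 8.4, -1.0, -14], [-3.4, 12.9, -1.0, -21], [-3.2, 17.4, -1.0, -28], [-2.4, 21.9, -1.0, -35]]
```

Call:
carry_out(
  rows=[
    [-2.2,4,-1,-7],
    [-3.1,8.4,-1,-14],
    [-3.4,12.9,-1,-21],
    [-3.2,17.4,-1,-28],
    [-2.4,21.9,-1,-35],
    [-2.4,21.9,-1,-35],
  ],
)

```text
time: 8.73
tool_pos: [421.7, 14.9, 64.7]
tcp_rot: [1.074, 1.563, 0.45]
contact_force: [-0.3, 0.7, 0.4]
grip_width: 0.7
```

```bash
python3 -c "
from h import *
orbit(4,z=64)"
```

```text
8.7333 [421.7  14.9  64.7] theta 165.7 R 36.9 toolz -35.7 j6 0.47 F [-0.3  0.7  0.4] [-0.14  0.27  0.03]
[[1.3, 4.3, -1.0, -7], [3.2, 8.4, -1.0, -14], [5.6, 12.3, -1.0, -21], [8.4, 15.8, -1.0, -28]]
```

Call:
carry_out(
  rows=[
    [1.3,4.3,-1,-7],
    [3.2,8.4,-1,-14],
    [5.6,12.3,-1,-21],
    [8.4,15.8,-1,-28],
    [8.4,15.8,-1,-28],
  ],
)

```text
time: 9.15
tool_pos: [430.7, 31.1, 64.3]
tcp_rot: [1.076, 1.562, -0.036]
contact_force: [-1.2, -0.6, -0.2]
grip_width: 0.5
```

```bash
python3 -c "
from h import *
orbit(4,z=64)"
```

```text
9.15 [430.7  31.1  64.3] theta 136.7 R 36.8 toolz -63.7 j6 1.0 F [-1.2 -0.6 -0.2] [-0.07  0.34  0.01]
[[3.2, 3.2, -0.0, -7], [6.8, 5.9, -0.0, -14], [10.8, 8.1, -0.0, -21], [14.9, 9.8, -0.0, -28]]
```

Call:
carry_out(
  rows=[
    [3.2,3.2,0,-7],
    [6.8,5.9,0,-14],
    [10.8,8.1,0,-21],
    [14.9,9.8,0,-28],
    [14.9,9.8,0,-28],
  ],
)

```text
time: 9.57
tool_pos: [445.9, 40.9, 64.6]
tcp_rot: [1.102, 1.562, -0.496]
contact_force: [-1.0, 0.5, 0.0]
grip_width: 0.4
```

```bash
python3 -c "
from h import *
orbit(4,z=64)"
```

```text
9.5667 [445.9  40.9  64.6] theta 108.3 R 37.0 toolz -91.5 j6 1.52 F [-1.   0.5  0. ] [ 0.03  0.43 -0.02]
[[4.4, 1.1, -1.0, -7], [8.8, 1.8, -1.0, -14], [13.4, 1.8, -1.0, -21], [17.9, 1.3, -1.0, -28]]
```

Call:
carry_out(
  rows=[
    [4.4,1.1,-1,-7],
    [8.8,1.8,-1,-14],
    [13.4,1.8,-1,-21],
    [17.9,1.3,-1,-28],
    [17.9,1.3,-1,-28],
  ],
)

```text
time: 9.98
tool_pos: [464.2, 41.9, 63.8]
tcp_rot: [1.131, 1.562, -0.952]
contact_force: [-0.0, -0.2, -0.0]
grip_width: 0.5
```

```bash
python3 -c "
from h import *
orbit(4,z=63)
b=capture('scene')[215:335,255:385]
a=capture('top')[270:370,180:310]
cv2.imwrite('pics/z4.png',np.hstack([cv2.resize(x,(400,340),interpolation=cv2.INTER_CUBIC) for x in(a,b)])[:,:,::-1])"
```

```text
9.9833 [464.2  41.9  63.8] theta 79.5 R 36.7 toolz -119.3 j6 2.02 F [-0.  -0.2 -0. ] [0.05 0.43 0.02]
[[4.4, -0.8, -1.0, -7], [8.7, -2.4, -1.0, -14], [12.6, -4.6, -1.0, -21], [16.3, -7.2, -1.0, -28]]
```

View pics/z4.png

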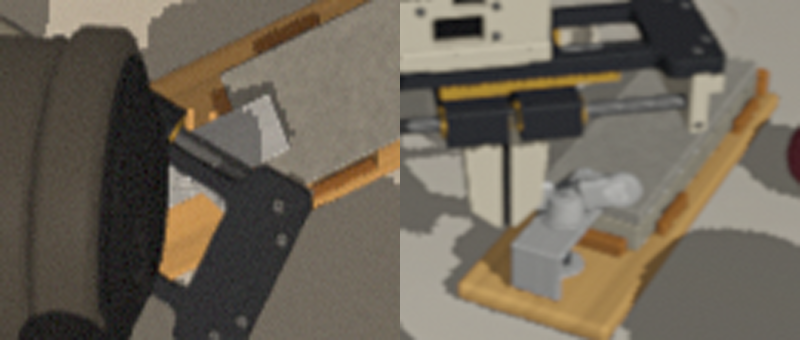

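Call:
carry_out(
  rows=[
    [4.4,-0.8,-1,-7],
    [8.7,-2.4,-1,-14],
    [12.6,-4.6,-1,-21],
    [16.3,-7.2,-1,-28],
    [16.3,-7.2,-1,-28],
  ],
)

```text
time: 10.5
tool_pos: [480.0, 34.6, 62.8]
tcp_rot: [1.115, 1.562, -1.449]
contact_force: [-0.8, 1.3, -0.1]
grip_width: 0.2
```

```bash
python3 -c "
from h import *
orbit(4,z=63)"
```

```text
10.5 [480.   34.6  62.8] theta 52.0 R 36.6 toolz -146.9 j6 2.49 F [-0.8  1.3 -0.1] [ 0.21  0.46 -0.04]
[[3.6, -2.7, 0.0, -7], [6.6, -6.0, 0.0, -14], [9.2, -9.8, 0.0, -21], [11.3, -13.8, 0.0, -28]]
```

Call:
carry_out(
  rows=[
    [3.6,-2.7,0,-7],
    [6.6,-6,0,-14],
    [9.2,-9.8,0,-21],
    [11.3,-13.8,0,-28],
    [11.3,-13.8,0,-28],
  ],
)

```text
time: 10.92
tool_pos: [489.3, 23.1, 62.5]
tcp_rot: [0.395, 1.563, -2.656]
contact_force: [-4.6, 14.8, 3.7]
grip_width: 0.5
```

```bash
python3 -c "
from h import *
orbit(4,z=63)"
```

```text
10.9167 [489.3  23.1  62.5] theta 28.5 R 36.2 toolz -174.8 j6 2.95 F [-4.6 14.8  3.7] [ 2.54  0.97 -0.22]
[[2.6, -3.7, 0.0, -7], [4.0, -8.0, 0.0, -14], [4.9, -12.4, 0.0, -21], [5.2, -16.9, 0.0, -28]]
```

Force rose to 15 N, so the nut is at its stop. I'll ease back slowly, lift and look.

Call:
carry_out(
  rows=[
    [0,2,0,0],
    [0,4,0,0],
    [-1,6,0,0],
    [-1,8,0,0],
    [-1,10,0,0],
    [-1,13,0,0],
    [-2,18,0,0],
    [-2,24,0,0],
    [-2,24,20,0],
    [-2,26,60,0],
    [-2,60,100,0],
    [-2,100,120,0],
    [-2,140,120,0],
    [-2,180,120,0],
    [-2,220,120,0],
    [-2,220,120,0],
  ],
)

```text
time: 12.25
tool_pos: [493.2, 158.3, 176.3]
tcp_rot: [-1.47, 1.518, 1.816]
contact_force: [-0.5, 0.1, 0.5]
grip_width: 0.1
```

```bash
python3 -c "
from h import *
orbit(1)
b=capture('scene')[215:335,255:385];A=capture('top')
cv2.imwrite('pics/topend.png',A[:,:,::-1])
a=A[270:370,180:310]
cv2.imwrite('pics/z5.png',np.hstack([cv2.resize(x,(400,340),interpolation=cv2.INTER_CUBIC) for x in(a,b)])[:,:,::-1])
d=cv2.absdiff(A,cv2.imread('pics/top0.png')[:,:,::-1]).max(2)
for n,(x,y) in dict(salt=(276,216),bowl=(330,195),onion=(366,340),stone=(330,282)).items(): print(n,(d[y-18:y+18,x-18:x+18]>40).mean())"
```

```text
12.25 [493.2 158.3 176.3] theta 76.8 R 156.6 toolz -171.8 j6 3.1 F [-0.5  0.1  0.5] [ 0.04  0.12 -0.02]
[[-23.0, -117.7, -111.0, -7]]
salt 0.0
bowl 0.0
onion 0.0
stone 0.0
```

View pics/z5.png

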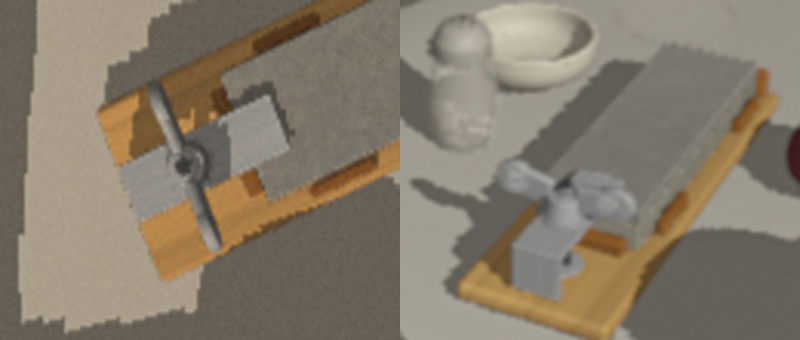

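The wing is at about 23°. It was already at about 30° in free contact (1.5 N), and 15 N carried it to about 5°, so it is at the stop. The shaker, bowl, onion and stone show no pixel change. Joint 6 is close to its limit, so I'll ease it off and settle before handing in.

Call:
carry_out(
  rows=[
    [0,0,0,6],
    [0,0,0,12],
    [0,0,0,12],
    [0,0,0,12],
    [0,0,0,12],
    [0,0,0,12],
  ],
)

```text
time: 12.85
tool_pos: [493.1, 157.2, 175.7]
tcp_rot: [-1.435, 1.519, 2.056]
contact_force: [-0.2, -0.7, -0.3]
grip_width: 0.2
```

```bash
python3 -c "
from h import *
A=capture('top');d=cv2.absdiff(A,cv2.imread('pics/topend.png')[:,:,::-1]).max(2)
print('nut change',(d[290:350,225:255]>40).mean());o=get_obs();print(o['dq'].round(3),o['joint_positions'][5],o['contact_force'])
print(close_job())"
```

```text
nut change 0.0
[ 0.003 -0.003 -0.003  0.001  0.    -0.007] 2.8999151822238 [-0.09140883  0.07138267  0.62386909]
the job is handed in; nothing more can be done
None
```

I screwed the wing nut down clockwise by about 411° (7.2 rad), until it met the stop, and handed the job in at about 13 s. I pushed one wing round with the closed fingertips in a first sweep of about 254°. I then lifted, turned the tool back half a turn, and finished in short strokes while watching the force.

**Stop:** On the last stroke the measured force rose from about 1.5 N to about 16 N. I eased off and the wing sprang back to about 23°. It had already been pushed freely to about 30°, so it should be well within 0.25 rad of the stop. I worked this out from the image, the force and the tool angle; the nut joint itself can't be read directly.

**Rest of the scene:** In the top view, small patches on the stone, shaker, bowl and onion showed no change between the start and the end. The nut did not move between the last two pictures. The arm is clear of everything and still.

**Retreat:** The final retreat stopped short of its target (y = 158 mm instead of about 243 mm) because joint 6 came to 3.10, just inside its 3.11 limit. I turned it back to 2.90 before handing in.

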